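Tip an ink cartridge out of its flush holder

TASK

Take the blue ink cartridge out of the grey holder: press down its end marked with the white ring so that the other end tips up, grip that raised end and lay the cartridge flat, right side up, in the empty wooden tray. Lay it down rather than dropping it, and leave the red and the green cartridge flush in their bays.

Things in the scene. Friction and masses are not known exactly. Their poses are not given: they have to be found in the camera images.
- blue_cartridge (a point): centre (half-way up) of the blue ink cartridge, a flat bar 95 x 36 x 12 mm, 60 g; x along its length, z out of its top. White ring on top, 34 mm from the centre towards -x (near end): press there. Four black ribs: the +x end, to grip once raised. Tipped fully, its sides 10 mm from the raised end stand 5 to 16 mm above the holder's top and can be pinched across the 36 mm; it lifts straight up, ringed end hanging lower
- red_cartridge (a point): centre (half-way up) of the red ink cartridge, same shape; stays flush. The three lie in any order in 3 bays, 56 mm apart side by side, of a fixed grey holder (118 mm along x, 172 mm along y, yawed like the cartridges), tops flush with its top 35 mm above the desk, 1.5 mm gap beside each, so none can be gripped as it lies; the ringed end lies in a thumb well 49 mm wide
- green_cartridge (a point): centre (half-way up) of the green ink cartridge, same shape; stays flush. Under each cartridge a cradle tips about a line across it, 8 mm from its centre towards -x and 15 mm below its top: the ringed end pressed down (about 4 to 6 N, 8 mm at the ring or more) raises the ribbed end, at most 0.4 rad, and it stays tipped by friction when let go
- tray_floor (a point): centre of the inner floor of a wooden tray fixed to the desk at the robot's right, 4 mm above the desk; x, y along its sides, z up. Inside 138 mm along x, 228 mm along y; rim 22 mm above this floor. Between holder (robot's left) and tray stands a wooden card index box, 145 mm high, about y = -0.08 to 0.12: carry over it
Things that resemble listed ones, but are neither listed nor needed, are in the scene too. Leave any pink look-alike of the part that bears red_cartridge alone.

How it is judged (in metres and radians):
On the way:
1. the blue cartridge is tipped up (more than 0.2 rad) in its bay (angle between blue_cartridge's own z axis and vertical above 0.2 rad and height (world z) of blue_cartridge below 0.042 m), for 0.2 s.
At the end, for the whole second after the job is handed in: The blue cartridge lies at rest on the tray's floor, right side up and flat (within 0.15 rad, centre less than 12 mm above the floor), released; the red and the green cartridge lie flush in their bays (within 0.1 rad and 15 mm of where they were) (x of blue_cartridge in the frame of tray_floor between -0.065 and 0.065 m and y of blue_cartridge in the frame of tray_floor between -0.11 and 0.11 m and z of blue_cartridge in the frame of tray_floor below 0.012 m and angle between blue_cartridge's own z axis and vertical below 0.15 rad and linear speed of blue_ink below 0.02 m/s and angle between each of red_cartridge, green_cartridge's own z axis and vertical below 0.1 rad and distance of each of red_cartridge, green_cartridge from where it was at the start of the episode below 0.015 m); the robot touches nothing.
It fails at once if the red or the green cartridge tipped (more than 0.2 rad) or moved by more than 25 mm (angle between any of red_cartridge, green_cartridge's own z axis and vertical above 0.2 rad or distance of any of red_cartridge, green_cartridge from where it was at the start of the episode above 0.025 m).
It fails at once if the blue cartridge let go in the air, more than about 7 cm above the tray's floor (height (world z) of blue_cartridge above 0.08 m and contact force between the fingers and blue_ink below 0.05 N).
It also fails if it takes over 48 s, if anything falls off the work surface, if the arm or the gripper's body presses on something with over 40 N, if the wrist force passes 120 N, or if a joint passes its speed limit or range.

ROBOT

A 6-joint arm with a two-finger parallel gripper is mounted at the origin on a cart in front of the work surface, level with it; the furniture and walls round the work are solid. World frame = base frame: x ahead of the robot, y to its left, z up, the work surface at z = 0. Lengths are in m, angles in degrees, forces in N, time in s.
With the tool pointing down it reaches from about 0.3 to 0.875 m from the base axis. Payload 4.2 kg.
Tool frame: the origin (TCP) lies midway between the tips of the shut fingers; the grasp point (between the pads) lies robot.grasp_offset behind it (robot.grasp_offset is the distance from the TCP to the grasp point, in m); z points along the fingers, y is the direction in which the jaws open and shut (so a half turn about z gives the same grasp; the last joint's range is limited). The gripper opens to 85 mm and grips with 20 to 120 N. Pads are 22 mm wide; open, the fingers measure 114 mm over their backs; the gripper's body (76 mm by 85 mm) begins 54 mm behind the grasp point. The pads swing forward as they close: fully open they stand 13 mm farther back than shut.
Start: joints at [-76.49, 18.312, 89.639, -0, 72.044, -1.146], TCP at [0.145, -0.556, 0.231] pointing down, gripper open.
Joint ranges: [-177.97, 177.97], [-48.28, 115.42], [12.27, 149.76], [-77.06, 257.06], [2.81, 150.46], [-146.56, 146.56]. Speed limits (degrees/s): [147.25, 147.25, 180, 180, 180, 180].

INTERFACE

Orientations are given as [roll, pitch, yaw] about the fixed x, y, z axes, in that order (R = Rz(yaw) Ry(pitch) Rx(roll)).
In Python, from bench import monitor, cams, robot, boxes_of, regions_of gives the robot as it stands.
- The arm moves only by the tool play_rows, never from a script. Its argument "plan" is one flat list of numbers, 7 for each row, row after row: the shift along the world's x, y, z in mm, then the turn, a rotation vector about the world's x, y, z in rad, then the opening, from 0 (shut) to 1 (fully open). In form: [dx, dy, dz, ax, ay, az, jaw, dx, dy, dz, ax, ay, az, jaw, ...]. A call has exactly 8 rows; each row is the pose to reach, as a shift and turn from the pose commanded when the call began; what a row does not reach only later rows make up. A row lasts 1/10 s, in which the tool goes at most 50 mm and 8.59 degrees, less where a joint would pass 70% of its speed; a pose out of reach is approached as far as the arm can. A call with a gripper value outside its range is refused whole. The fingers move at their own pace and stop on an object; "newtons" is the grip in N (left out, the last holds). Time passes only in rows, so rows that repeat a pose let the fingers close, or fill a call up. It gives the time, the measured TCP pose, the force and the opening at its end, in the units of the state.
- monitor.read_state(): the state, without advancing time (a new reading comes with each control period).
- cams.read_camera(name): name is "side" or "top"; returns the picture (480x640x3 uint8, red, green, blue); there is no depth.
- cams.camera_params(name): a dict with "mtx" (3x3 intrinsics, pixels), "position" and "rotation" of the camera in the world. Camera axes: x right, y down, z forward; pixel columns grow to the right and rows downward; lengths in m; the calibration is good to about 2 mm. A picture is of the moment at which its call begins. camera_params takes no time and is no camera call.
- robot.sign_off(): hands the job in, once; it reports no verdict.
Trained networks look in the newest picture that a camera, given by its name, has taken for a name from the list of things; names that differ only in an ending like _2 or _b are one class to them, and where a whole thing is asked for, a point or a joint stands for the part that bears it (a point fixed in the world has none). Each returns a list of dicts, best first, with "confidence" (0 to 1); they miss things now and then, are a little off and sometimes report something else, mostly with a low value. They report only what shows in the picture. A call takes as long as a camera call. They do not tell look-alikes from the thing itself.
- boxes_of(camera, thing): "box" ([left, top, width, height] in pixels, round what is visible of it).
- regions_of(camera, thing): "pixels" (480x640 bool, what is visible of it) and "box" ([left, top, width, height] in pixels, round what is visible of it).
The state is a dict: "clock": time; "joint_pos": joint angles; "dq": joint speeds; "effort": joint torques, N m; "position": TCP position; "orientation": TCP orientation; "ft_force": force on the tool from outside, world axes, zero at the start; "wrist_torque": the same for the moment, N m; "width": opening from 0.0 (shut) to 1.0 (fully open).
Only numpy, scipy, OpenCV 4.12 (cv2) and the standard library are available. Lean on these libraries where they do the work, as an engineer would, in place of code of your own. Each camera call takes 0.05 s, during which the arm holds its last target.

## Working session

There is one attempt and no reset: what is moved stays moved. The work goes in short steps, Python scripts to look and compute and a tool call to move; the robot and the scene stay as the last step left them, time stands still between calls to the robot, and variables do not carry over. Pictures are saved under pics/ and viewed, and the job is handed in when it is done.

Besides the shell and the picture viewer there is one more tool, called after ">>>" as name(argument=value, ...), one argument or row to a line, values as JSON. play_rows: Moves the arm, as the interface text tells. Its arguments: {"type":"object","properties":{"plan":{"type":"array","items":{"type":"number"}},"newtons":{"type":"number"}},"required":["plan"]}

```bash
mkdir -p pics; ls; python3 - <<'E'
from bench import monitor,cams,robot,boxes_of,regions_of
import cv2
print(monitor.read_state()); print(robot.grasp_offset)
for n in("top","side"):
    im=cams.read_camera(n); cv2.imwrite(f"pics/{n}0.png",im[:,:,::-1]); print(n,cams.camera_params(n))
    for t in("blue_cartridge","red_cartridge","green_cartridge","tray_floor"):
        try: print(t,[(b["box"],round(b["confidence"],2)) for b in boxes_of(n,t)])
        except Exception as e: print(t,e)
E
```

```text
pics
{'clock': 0.0, 'joint_pos': array([-7.64907403e+01,  1.83511028e+01,  8.97080063e+01,  1.60114357e-03,
        7.20435531e+01, -1.14385989e+00]), 'dq': array([ 0.05132805,  0.03434548,  0.10912463, -0.02184062, -0.078926  ,
       -0.01985101]), 'effort': array([-2.75330392e-03, -4.15531468e+01, -2.34166181e+01, -1.49200223e-04,
        8.20045243e-03,  7.43193453e-06]), 'position': array([ 0.14537061, -0.55581622,  0.23047681]), 'orientation': array([-1.79897389e+02, -3.57138858e-03,  1.46526214e+01]), 'ft_force': array([-0.72274527, -0.18009655, -0.81504608]), 'wrist_torque': array([-0.04817056, -0.03546038, -0.02161302]), 'width': 0.9993703288490492}
0.0187
top {'mtx': array([[515.95043652,   0.        , 326.09471946],
       [  0.        , 515.95043652, 248.03459917],
       [  0.        ,   0.        ,   1.        ]]), 'position': array([0.35757917, 0.02820126, 1.10141762]), 'rotation': array([-169.45125598,    1.4443259 ,  -90.3046158 ])}
blue_cartridge [([207.0, 255.1, 15.2, 44.0], 0.89)]
red_cartridge [([142.9, 205.8, 43.2, 19.2], 0.82), ([232.8, 255.7, 15.9, 43.2], 0.81), ([206.3, 258.6, 16.8, 40.1], 0.28)]
green_cartridge [([178.7, 258.6, 16.7, 42.7], 0.73)]
tray_floor [([442.4, 240.8, 129.2, 77.2], 0.64)]
side {'mtx': array([[556.44431288,   0.        , 327.90994262],
       [  0.        , 556.44431288, 244.51862347],
       [  0.        ,   0.        ,   1.        ]]), 'position': array([0.26556146, 1.03118394, 1.14416422]), 'rotation': array([-136.09176147,   -1.04762402, -163.09893662])}
blue_cartridge [([293.8, 324.0, 45.3, 18.4], 0.66)]
red_cartridge [([303.4, 303.1, 40.3, 21.5], 0.65), ([225.4, 344.2, 32.7, 39.6], 0.62)]
green_cartridge []
tray_floor [([347.7, 153.2, 58.9, 57.6], 0.94)]
```

View pics/top0.png

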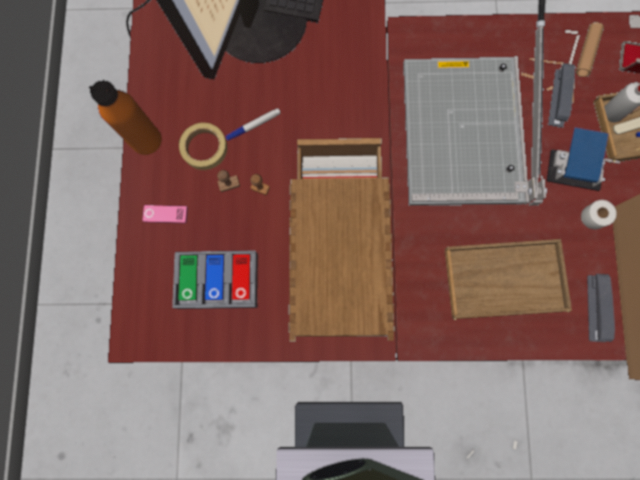

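View pics/side0.png

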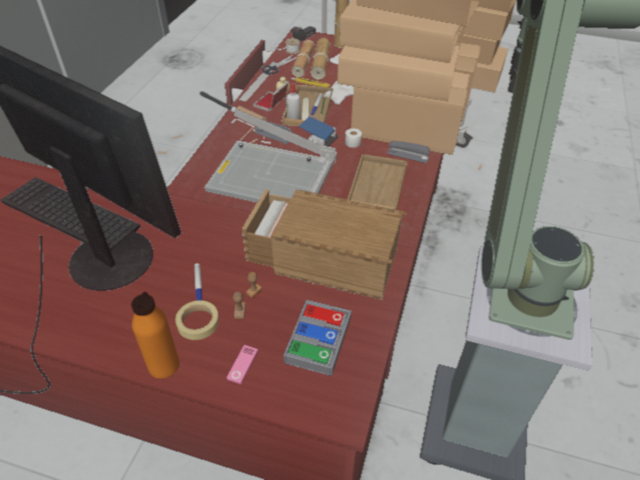

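```bash
python3 - <<'E'
import cv2
a=cv2.imread("pics/top0.png")[190:320,130:270]; b=cv2.imread("pics/side0.png")[270:400,210:360]
cv2.imwrite("pics/c1.png",cv2.resize(a,None,fx=5,fy=4.6,interpolation=2)[:600])
a=cv2.imread("pics/top0.png")[240:316,160:264]
cv2.imwrite("pics/c1.png",cv2.resize(a,None,fx=7,fy=7,interpolation=2))
cv2.imwrite("pics/c2.png",cv2.resize(b,None,fx=4.5,fy=4.5,interpolation=2))
E
```

```text
(no output)
```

View pics/c1.png

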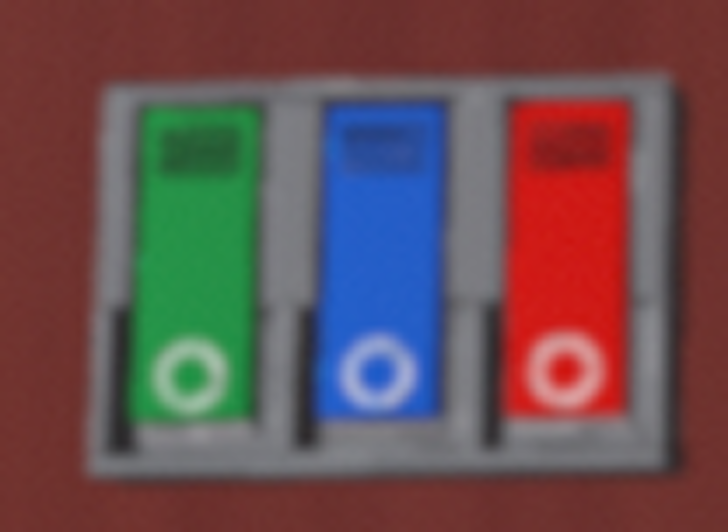

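View pics/c2.png

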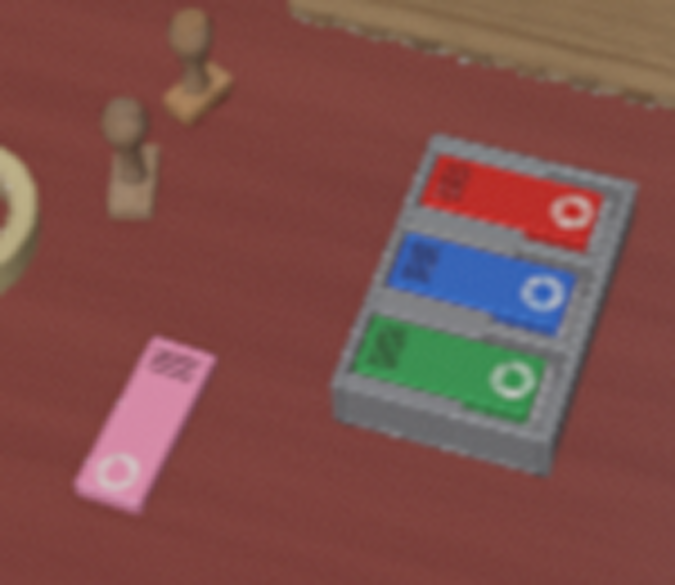

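Blue candidates in the top image: the blue cartridge at (215,277), in the middle bay with its ring at (214,293). Look-alikes and neighbours are red (240,277), green (187,279) and the pink one on the desk (164,214). The blue marker at (236,131) and the blue box at (585,153) are unrelated. The crop shows a blue bar with the ring at the near end and the ribs at the far end, so that's the one.

```bash
cat > h.py <<'E'
import numpy as np,cv2
from scipy.spatial.transform import Rotation as R
from bench import monitor,cams,robot,boxes_of,regions_of
def cp(n):
    p=cams.camera_params(n); return np.array(p["mtx"]),np.array(p["position"]),R.from_euler("xyz",p["rotation"],degrees=True).as_matrix()
def back(n,uv,z):
    K,t,M=cp(n); uv=np.atleast_2d(uv).astype(float)
    d=np.c_[uv,np.ones(len(uv))]@np.linalg.inv(K).T@M.T
    return t+d*((z-t[2])/d[:,2])[:,None]
def proj(n,P):
    K,t,M=cp(n); q=(np.atleast_2d(P)-t)@M@K.T; return q[:,:2]/q[:,2:]
E
python3 - <<'E'
from h import *
print(proj("top",[[0.35,0.2,0.035]]))
rois={"top":(165,245,262,312),"side":(280,295,355,378)}
for n in("top","side"):
    im=cv2.imread(f"pics/{n}0.png").astype(int); x0,y0,x1,y1=rois[n]
    b,g,r=im[...,0],im[...,1],im[...,2]
    for c,m in(("blue",(b-r>50)&(b-g>40)),("green",(g-r>50)&(g-b>30)),("red",(r-g>110)&(r-b>110))):
        k=np.zeros(m.shape,np.uint8);k[y0:y1,x0:x1]=m[y0:y1,x0:x1]
        nn,l,s,_=cv2.connectedComponentsWithStats(k); i=1+np.argmax(s[1:,4]); pts=np.argwhere(l==i)[:,::-1]
        hull=cv2.convexHull(pts.astype(np.int32)); f=np.zeros(m.shape,np.uint8);cv2.fillConvexPoly(f,hull,1)
        P=back(n,np.argwhere(f)[:,::-1],0.035)[:,:2]
        rect=cv2.minAreaRect((P*1000).astype(np.float32))
        C=P.mean(0);w,v=np.linalg.eigh(np.cov(P.T));a=v[:,1]*np.sign(v[0,1])
        print(n,c,len(P),C.round(4),"yaw",np.degrees(np.arctan2(a[1],a[0])).round(2),"size",np.sqrt(12*w).round(4),rect)
        # ring
        wh=(im.min(2)>150)&(f>0)
        if wh.sum(): print("  ring",back(n,np.argwhere(wh)[:,::-1].mean(0),0.035).round(4))
    # tray
    bx=boxes_of  
for n in("top","side"):
    cams.read_camera(n)
    for t in regions_of(n,"tray_floor")[:1]:
        k=t["pixels"].astype(np.uint8); P=back(n,np.argwhere(k)[:,::-1],0.004)[:,:2]
        print(n,t["confidence"],P.mean(0),cv2.minAreaRect((P*1000).astype(np.float32)))
E
```

```text
[[254.98365999 348.3561329 ]]
top blue 825 [0.4972 0.289 ] yaw 0.34 size [0.0386 0.0938] ((497.4419250488281, 289.1023254394531), (93.97147369384766, 37.97187042236328), 1.8014553785324097)
  ring [[0.46   0.2874 0.035 ]]
top green 791 [0.497  0.3452] yaw 0.05 size [0.0372 0.0938] ((497.91387939453125, 345.1053161621094), (37.67633819580078, 92.92630767822266), 89.70094299316406)
  ring [[0.4652 0.339  0.035 ]]
top red 751 [0.4978 0.2334] yaw -0.45 size [0.0359 0.0918] ((497.9983825683594, 233.3863067626953), (91.403076171875, 35.74151611328125), 1.2686344385147095)
  ring [[0.4575 0.2292 0.035 ]]
side blue 587 [0.4966 0.2916] yaw -1.34 size [0.0419 0.0962] ((497.9753112792969, 292.17724609375), (97.63401794433594, 43.46452331542969), 0.7079071402549744)
  ring [[0.4624 0.2869 0.035 ]]
side green 586 [0.4966 0.3475] yaw -0.43 size [0.0394 0.0938] ((498.06085205078125, 347.8919677734375), (95.09708404541016, 41.03185272216797), 0.735772967338562)
  ring [[0.4624 0.3474 0.035 ]]
side red 475 [0.4975 0.2355] yaw -0.8 size [0.0386 0.0919] ((498.6868591308594, 235.68258666992188), (92.91510772705078, 39.434104919433594), 0.2901493310928345)
  ring [[0.4636 0.2356 0.035 ]]
top 0.77 [ 0.49125151 -0.32963349] ((492.2105712890625, -329.16912841796875), (153.45033264160156, 249.84869384765625), 3.359722375869751)
side 0.81 [ 0.49613433 -0.34535693] ((497.24591064453125, -350.4381103515625), (154.6417694091797, 245.2266845703125), 3.5764102935791016)
```

>>> play_rows(
  plan=[37,33,0,0,0,-0.03,0,75,66,0,0,0,-0.06,0,113,99,0,0,0,-0.09,0,150,132,0,0,0,-0.12,0,187,165,0,0,0,-0.15,0,225,198,0,0,0,-0.18,0,262,231,0,0,0,-0.21,0,300,264,0,0,0,-0.248,0],
)

```text
clock: 1.5
position: [0.4465, -0.291, 0.2316]
orientation: [180.0, -0.0, 0.4]
ft_force: [0.1, -0.6, 0.1]
width: 0.002
```

>>> play_rows(
  plan=[5,49,0,0,0,0,0,8,98,0,0,0,0,0,10,147,0,0,0,0,0,12,196,0,0,0,0,0,14,245,0,0,0,0,0,15,294,0,0,0,0,0,16,343,0,0,0,0,0,17,390,0,0,0,0,0],
)

```text
clock: 2.3
position: [0.462, 0.0996, 0.2317]
orientation: [-180.0, -0.1, 0.5]
ft_force: [2.0, 0.4, -1.3]
width: 0.001
```

>>> play_rows(
  plan=[0,48,0,0,0,0,0,0,96,0,0,0,0,0,0,140,-20,0,0,0,0,0,175,-50,0,0,0,0,1,190,-85,0,0,0,0,1,190,-120,0,0,0,0,1,190,-150,0,0,0,0,1,190,-165,0,0,0,0],
)

```text
clock: 3.1
position: [0.4617, 0.287, 0.0636]
orientation: [179.9, 0.2, 0.5]
ft_force: [-0.7, -0.4, -0.3]
width: -0.002
```

```bash
python3 - <<'E'
from h import *
s=monitor.read_state();print(s["position"],s["ft_force"],s["orientation"])
for n,(x0,y0,x1,y1) in(("top",(150,220,270,320)),("side",(270,260,390,360))):
    im=cams.read_camera(n);cv2.imwrite(f"pics/{n}1.png",cv2.resize(im[y0:y1,x0:x1,::-1],None,fx=5,fy=5,interpolation=2))
    print(n,proj(n,s["position"]))
E
```

```text
[0.46169455 0.28695338 0.06359795] [-0.70070898 -0.3895425  -0.3330199 ] [179.86201798   0.22676189   0.48177161]
top [[211.04593807 292.52659298]]
side [[331.70105597 327.43209564]]
```

View pics/side1.png

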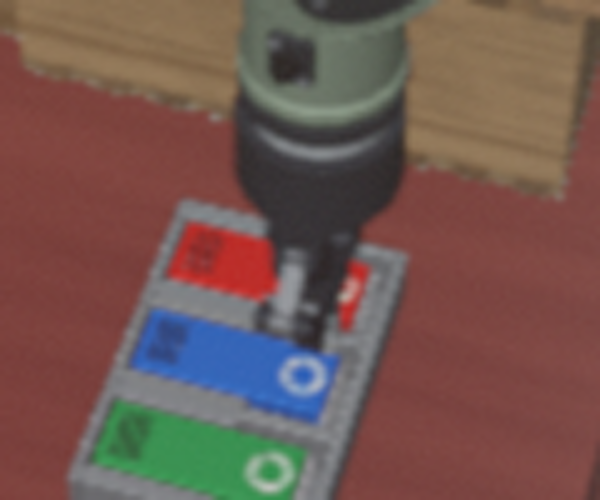

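View pics/top1.png

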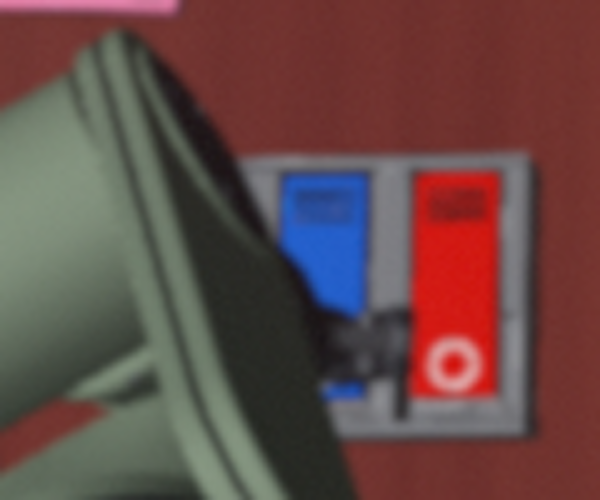

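```bash
python3 - <<'E'
from h import *
for n,o in(("side",(270,260)),("top",(150,220))):
  for P in([.4617,.287,.035],[.4617,.287,.0636],[.4617,.272,.0636],[.4617,.302,.0636],[.4617,.25,.11],[.4632,.289,.035]):
    print(n,P,((proj(n,P)-o)*5).round(0))
E
```

```text
side [0.4617, 0.287, 0.035] [[307. 372.]]
side [0.4617, 0.287, 0.0636] [[308. 337.]]
side [0.4617, 0.272, 0.0636] [[317. 312.]]
side [0.4617, 0.302, 0.0636] [[299. 362.]]
side [0.4617, 0.25, 0.11] [[333. 217.]]
side [0.4632, 0.289, 0.035] [[303. 375.]]
top [0.4617, 0.287, 0.035] [[322. 369.]]
top [0.4617, 0.287, 0.0636] [[305. 363.]]
top [0.4617, 0.272, 0.0636] [[342. 362.]]
top [0.4617, 0.302, 0.0636] [[268. 363.]]
top [0.4617, 0.25, 0.11] [[371. 350.]]
top [0.4632, 0.289, 0.035] [[317. 366.]]
```

>>> play_rows(
  plan=[0,1,-10,0,0,0,0,0,1,-20,0,0,0,0,0,1,-26,0,0,0,0,0,1,-29,0,0,0,0,0,1,-31,0,0,0,0,0,1,-33,0,0,0,0,0,1,-35,0,0,0,0,0,1,-36,0,0,0,0],
)

```text
clock: 4.0
position: [0.4613, 0.2884, 0.0311]
orientation: [180.0, 0.2, 0.4]
ft_force: [-6.2, 0.4, 8.6]
width: -0.0
```

>>> play_rows(
  plan=[0,0,-1,0,0,0,0,0,0,-2,0,0,0,0,0,0,-3,0,0,0,0,0,0,-4,0,0,0,0,0,0,-5,0,0,0,0,0,0,-6,0,0,0,0,0,0,-6,0,0,0,0,0,0,-6,0,0,0,0],
)

```text
clock: 4.8
position: [0.4594, 0.2884, 0.0255]
orientation: [180.0, 0.4, 0.4]
ft_force: [-12.7, 0.9, 13.6]
width: 0.003
```

```bash
python3 - <<'E'
from h import *
s=monitor.read_state();print(s["position"],s["ft_force"],s["orientation"])
for n,(x0,y0,x1,y1) in(("side",(270,260,390,360)),):
    im=cams.read_camera(n);cv2.imwrite(f"pics/{n}2.png",cv2.resize(im[y0:y1,x0:x1,::-1],None,fx=5,fy=5,interpolation=2))
E
```

```text
[0.45940587 0.28839188 0.02550982] [-12.65048183   0.85744061  13.6268157 ] [179.95467708   0.41126636   0.3617914 ]
```

View pics/side2.png

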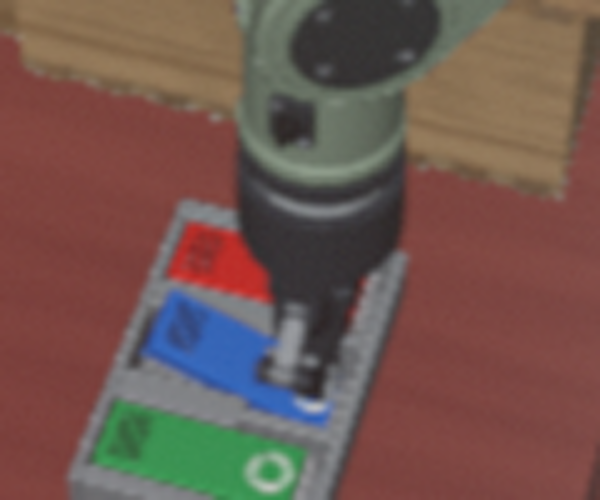

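```bash
cat >> h.py <<'E'
def tipped(th,c=(.4972,.2888),yaw=np.radians(.4)):
    # 8 corners of the tipped bar in bay
    L,W,H=.0475,.018,.012
    pts=np.array([[x+.008,y,z] for x in(-L,L) for y in(-W,W) for z in(.003,.015)])
    Ry=R.from_euler("y",-th).as_matrix()
    p=pts@Ry.T; p[:,0]-=.008; p=p@R.from_euler("z",yaw).as_matrix().T
    return p+[c[0],c[1],.020]
def draw(im,n,P,off,s,col=(0,255,255)):
    q=((proj(n,P)-off+.5)*s).astype(int)
    for i in range(8):
        for j in range(i):
            if bin(i^j).count("1")==1: cv2.line(im,tuple(map(int,q[i])),tuple(map(int,q[j])),col,1)
E
python3 - <<'E'
from h import *
b=cv2.imread("pics/side2.png");out=[]
for th in(.25,.32,.4):
    a=b[150:480,50:450].copy();draw(a,"side",tipped(th),np.array((280,290)),5);out.append(a)
a=np.hstack(out);cv2.imwrite("pics/m2.png",cv2.resize(a,(800,int(800*a.shape[0]/a.shape[1]))))
E
```

```text
(no output)
```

View pics/m2.png

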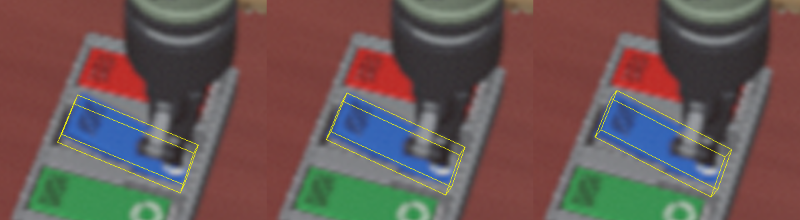

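```bash
python3 - <<'E'
from h import *
b=cv2.imread("pics/side2.png");out=[]
for th in(.3,.4):
    a=b[260:460,100:380].copy();a=cv2.resize(a,None,fx=1.4,fy=1.4);draw(a,"side",tipped(th),np.array((290,312)),7);out.append(a)
cv2.imwrite("pics/m3.png",np.hstack(out))
E
```

```text
(no output)
```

View pics/m3.png

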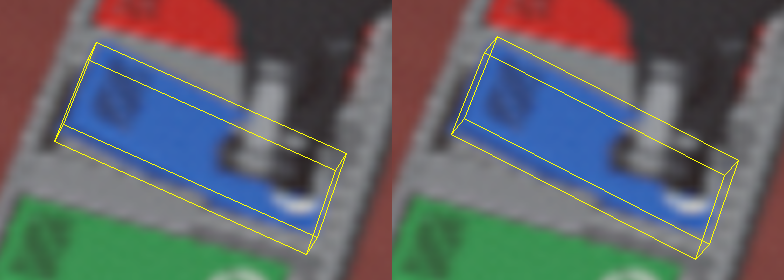

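>>> play_rows(
  plan=[0,0,-1,0,0,0,0,0,0,-1,0,0,0,0,0,0,-2,0,0,0,0,0,0,-2,0,0,0,0,0,0,-3,0,0,0,0,0,0,-3,0,0,0,0,0,0,-4,0,0,0,0,0,0,-4,0,0,0,0],
)

```text
clock: 5.65
position: [0.4594, 0.2885, 0.0247]
orientation: [180.0, 0.4, 0.4]
ft_force: [-18.3, -1.3, 37.3]
width: -0.003
```

```bash
python3 - <<'E'
from h import *
s=monitor.read_state();print(s["position"],s["ft_force"],s["orientation"])
im=cams.read_camera("side");a=im[300:352,286:346,::-1].copy();a=cv2.resize(a,None,fx=11,fy=11,interpolation=2)
cv2.imwrite("pics/side3.png",a)
E
```

```text
[0.45942593 0.28851222 0.02471801] [-18.34366857  -1.32135232  37.29480717] [179.99377448   0.35274767   0.3613229 ]
```

View pics/side3.png

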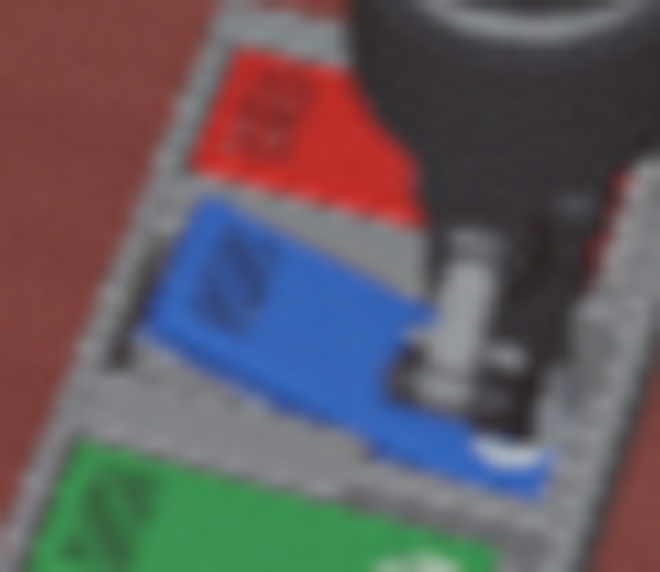

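>>> play_rows(
  plan=[0,0,5,0,0,0,0,0,0,15,0,0,0,0,0,0,35,0,0,0,0,0,0,65,0,0,0,0,5,0,85,0,0,0,0.3,25,0,85,0,0,0,0.7,45,0,85,0,0,0,0.75,65,0,85,0,0,0,0.75],
)

```text
clock: 6.5
position: [0.5296, 0.2886, 0.1061]
orientation: [-180.0, -0.1, 0.4]
ft_force: [0.5, 0.8, 0.1]
width: 0.679
```

```bash
python3 - <<'E'
from h import *
s=monitor.read_state();print(s["position"],s["ft_force"],s["orientation"],s["width"])
im=cams.read_camera("side");a=im[280:352,270:360,::-1].copy();a=cv2.resize(a,None,fx=8,fy=8,interpolation=2)
cv2.imwrite("pics/side4.png",a)
b=a.copy();draw(b,"side",tipped(.4,(.4972,.2888)),np.array((270,280)),8);cv2.imwrite("pics/side4b.png",b)
im=cams.read_camera("top");a=im[230:315,165:275,::-1].copy();a=cv2.resize(a,None,fx=7,fy=7,interpolation=2)
cv2.imwrite("pics/top4.png",a)
E
```

```text
[0.52955798 0.2885613  0.10610305] [0.54955164 0.75096349 0.08493532] [-1.79971239e+02 -9.22264110e-02  4.45603144e-01] 0.678917716170577
```

View pics/side4b.png

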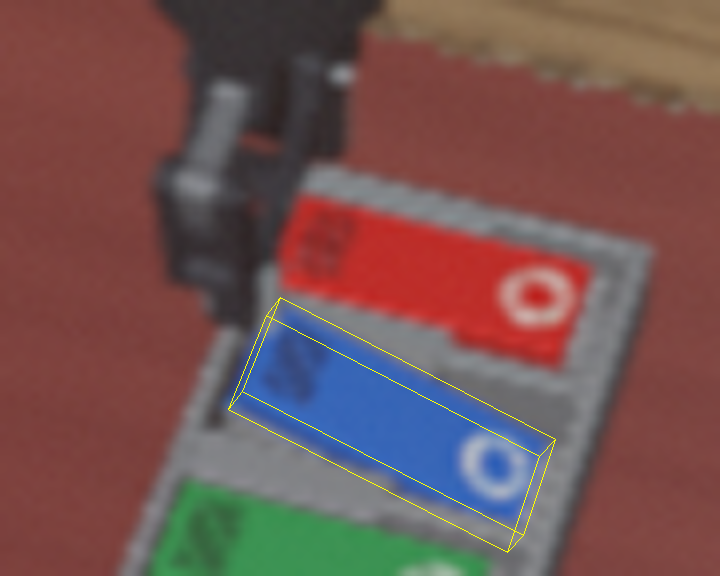

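View pics/top4.png

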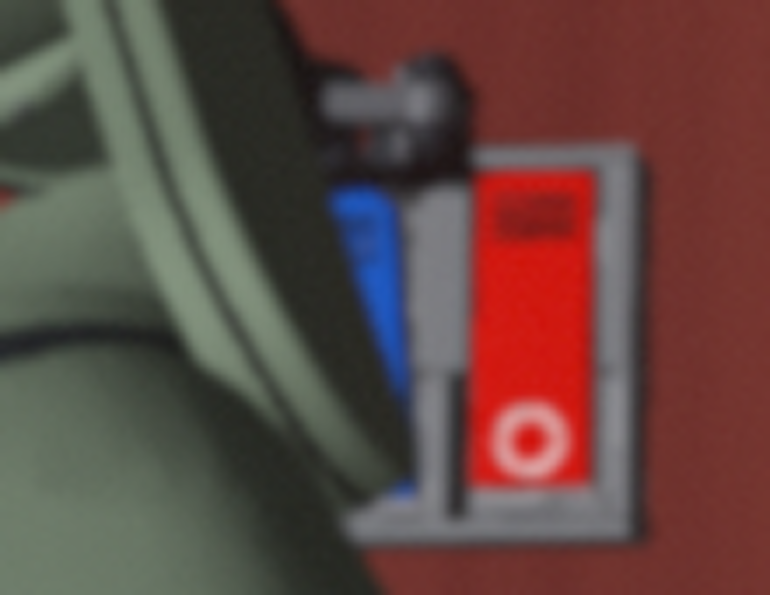

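>>> play_rows(
  plan=[-1,0,-15,0,0,0,0.75,-1,0,-30,0,0,0,0.75,-1,0,-45,0,0,0,0.75,-1,0,-55,0,0,0,0.75,-1,0,-62,0,0,0,0.75,-1,0,-66,0,0,0,0.75,-1,0,-68,0,0,0,0.75,-1,0,-68,0,0,0,0.75],
)

```text
clock: 7.4
position: [0.5273, 0.2886, 0.0375]
orientation: [-180.0, -0.0, 0.4]
ft_force: [0.5, 0.3, 0.5]
width: 0.748
```

```bash
python3 - <<'E'
from h import *
s=monitor.read_state();print(s["position"],s["ft_force"],s["orientation"],s["width"])
im=cams.read_camera("side");a=im[280:352,270:360,::-1].copy();a=cv2.resize(a,None,fx=8,fy=8,interpolation=2)
cv2.imwrite("pics/side5.png",a)
E
```

```text
[0.52734291 0.28855405 0.03750336] [0.53603851 0.28972314 0.45740538] [-1.79996835e+02 -1.68932949e-02  4.44919754e-01] 0.748176253327245
```

View pics/side5.png

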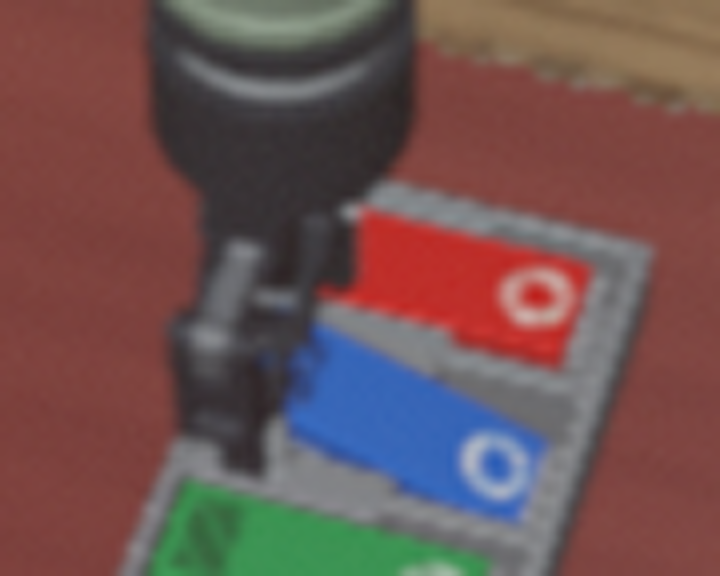

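Fingers straddle the raised end, between the red and green bays. I'll close with moderate force.

>>> play_rows(
  plan=[0,0,-0.5,0,0,0,0.5,0,0,-0.5,0,0,0,0.42,0,0,-0.5,0,0,0,0.3,0,0,-0.5,0,0,0,0.2,0,0,-0.5,0,0,0,0.2,0,0,-0.5,0,0,0,0.2,0,0,-0.5,0,0,0,0.2,0,0,-0.5,0,0,0,0.2],
  newtons=60,
)

```text
clock: 8.25
position: [0.5276, 0.289, 0.0373]
orientation: [-179.9, -0.1, 0.4]
ft_force: [0.6, 4.5, 4.6]
width: 0.407
```

>>> play_rows(
  plan=[0,0,3,0,0,0,0.2,0,0,8,0,0,0,0.2,0,0,14,0,0,0,0.2,0,0,21,0,0,0,0.2,0,0,28,0,0,0,0.2,0,0,36,0,0,0,0.2,0,0,44,0,0,0,0.2,0,0,50,0,0,0,0.2],
)

```text
clock: 9.05
position: [0.5275, 0.2885, 0.0879]
orientation: [-180.0, -0.1, 0.5]
ft_force: [0.1, -0.1, -1.3]
width: 0.405
```

```bash
python3 - <<'E'
from h import *
s=monitor.read_state();print(s["position"],s["ft_force"],s["orientation"],s["width"])
im=cams.read_camera("side");a=im[265:352,260:360,::-1].copy();a=cv2.resize(a,None,fx=6.5,fy=6.5,interpolation=2)
cv2.imwrite("pics/side6.png",a)
E
```

```text
[0.52748332 0.28851678 0.08791031] [ 0.0795011  -0.13981559 -1.2611021 ] [-1.79988152e+02 -5.10513848e-02  4.50340966e-01] 0.4048459495979862
```

View pics/side6.png

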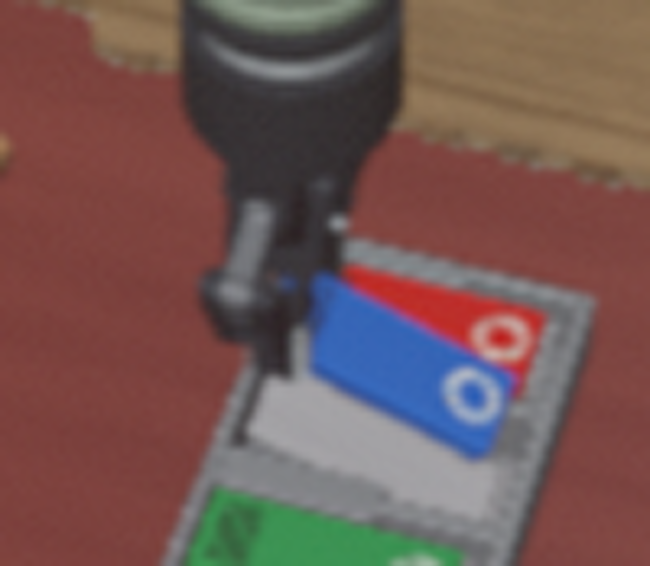

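>>> play_rows(
  plan=[0,0,20,0,0,0,0.2,0,0,45,0,0,0,0.2,0,0,75,0,0,0,0.2,0,0,105,0,0,0,0.2,0,0,135,0,0,0,0.2,0,-8,160,0,0,0,0.2,0,-25,170,0,0,0,0.2,0,-50,170,0,0,0,0.2],
)

```text
clock: 9.9
position: [0.5277, 0.2382, 0.2582]
orientation: [-179.9, -0.2, 0.5]
ft_force: [-0.2, -0.5, -1.2]
width: 0.405
```

>>> play_rows(
  plan=[0,-30,0,0,0,0,0.2,0,-65,0,0,0,0,0.2,0,-100,0,0,0,0,0.2,0,-135,0,0,0,0.01,0.2,0,-170,0,0,0,0.02,0.2,0,-205,0,0,0,0.03,0.2,0,-240,0,0,0,0.04,0.2,0,-275,0,0,0,0.05,0.2],
)

```text
clock: 10.7
position: [0.5259, -0.0387, 0.2559]
orientation: [180.0, 0.1, 3.3]
ft_force: [0.8, 0.2, -0.8]
width: 0.409
```

>>> play_rows(
  plan=[0,-35,0,0,0,0,0.2,0,-70,0,0,0,0,0.2,0,-105,0,0,0,0,0.2,0,-140,0,0,0,0,0.2,0,-175,0,0,0,0,0.2,0,-210,0,0,0,0,0.2,0,-245,0,0,0,0,0.2,0,-270,0,0,0,0,0.2],
)

```text
clock: 11.5
position: [0.5256, -0.3091, 0.2555]
orientation: [-180.0, 0.1, 3.2]
ft_force: [0.5, 0.3, -1.0]
width: 0.402
```

```bash
python3 - <<'E'
from h import *
s=monitor.read_state();print(s["position"],s["ft_force"],s["orientation"],s["width"])
im=cams.read_camera("side");a=im[60:240,300:500,::-1].copy();a=cv2.resize(a,None,fx=3.3,fy=3.3,interpolation=2)
cv2.imwrite("pics/side7.png",a)
im=cams.read_camera("top");a=im[200:340,400:600,::-1].copy();a=cv2.resize(a,None,fx=4,fy=4,interpolation=2)
cv2.imwrite("pics/top7.png",a)
E
```

```text
[ 0.52561164 -0.30905918  0.25550994] [ 0.52492289  0.34547631 -0.97020961] [-1.79970423e+02  1.32709393e-01  3.20651439e+00] 0.40242170815511963
```

View pics/side7.png

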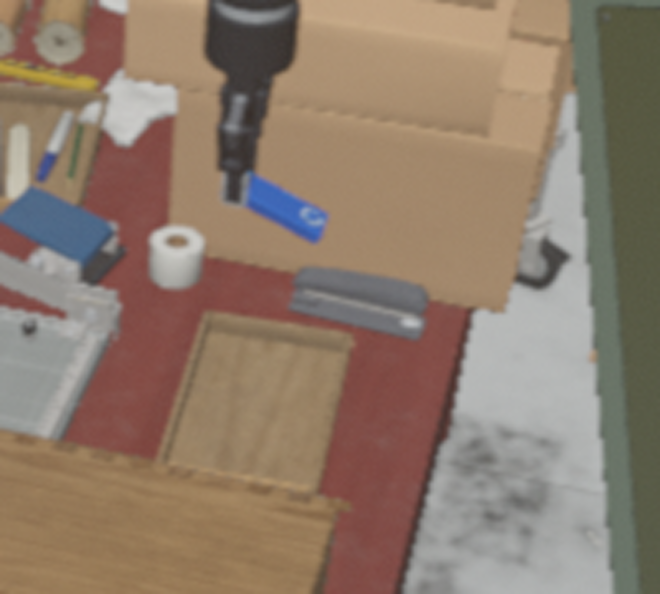

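View pics/top7.png

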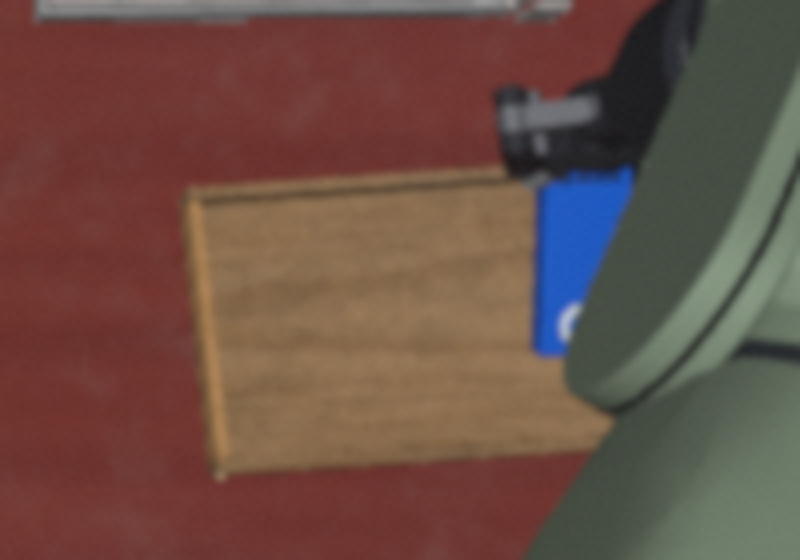

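>>> play_rows(
  plan=[1,-3,-10,0,0.05,0,0.2,1,-6,-30,0,0.1,0,0.2,2,-9,-60,0,0.15,0,0.2,2,-11,-90,0,0.2,0,0.2,3,-11,-120,0,0.25,0,0.2,3,-11,-150,0,0.3,0,0.2,3,-11,-175,0,0.35,0,0.2,3,-11,-190,0,0.35,0,0.2],
)

```text
clock: 12.4
position: [0.5294, -0.3162, 0.0633]
orientation: [-178.6, 20.3, 3.7]
ft_force: [-0.4, 0.4, -1.2]
width: 0.401
```

```bash
python3 - <<'E'
from h import *
s=monitor.read_state();print(s["position"],s["ft_force"],s["orientation"],s["width"])
im=cams.read_camera("side");a=im[130:230,330:450,::-1].copy();a=cv2.resize(a,None,fx=6,fy=6,interpolation=2)
# model bar hanging at angle phi (near end lower): tip pt 37mm from centre at TCP + ~8mm along tool up
T=s["position"];Rt=R.from_euler("xyz",s["orientation"],degrees=True).as_matrix()
for phi,c in((0,(0,255,255)),(.1,(0,255,0))):
    pts=np.array([[x-.037,y,z] for x in(-.0475,.0475) for y in(-.018,.018) for z in(-.006,.006)])
    M=R.from_euler("yz",[-phi,np.radians(3.2)]).as_matrix()
    P=pts@M.T+T-Rt[:,2]*.008
    draw(a,"side",P,np.array((330,130)),6,c)
cv2.imwrite("pics/side8.png",a)
im=cams.read_camera("top");a=im[200:340,400:600,::-1].copy();a=cv2.resize(a,None,fx=4,fy=4,interpolation=2)
cv2.imwrite("pics/top8.png",a)
E
```

```text
[ 0.52940412 -0.31619712  0.06330799] [-0.37995019  0.42262531 -1.23172469] [-178.60468615   20.2618983     3.65065668] 0.4007982098190402
```

View pics/side8.png

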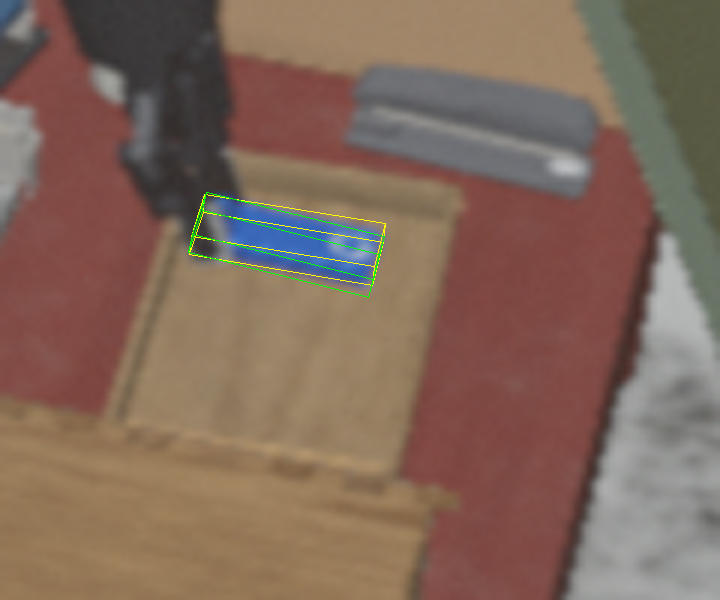

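View pics/top8.png

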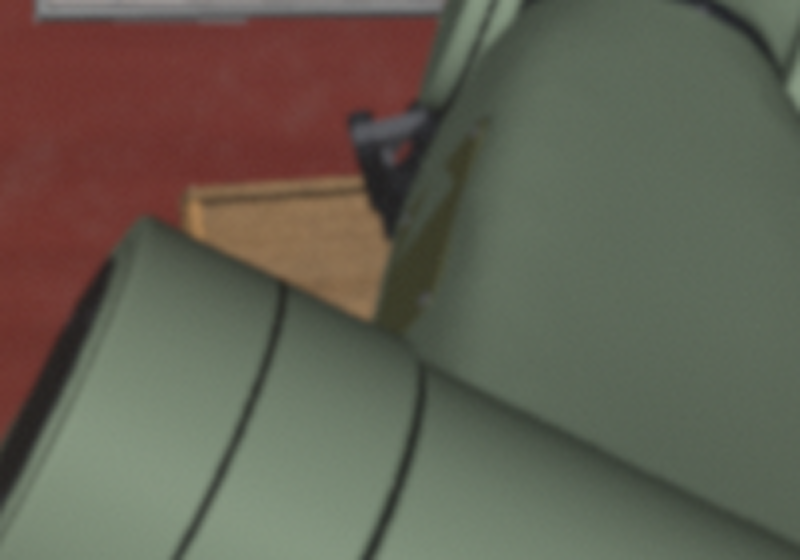

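>>> play_rows(
  plan=[0,0,-12,-0.01,0,0,0.2,0,0,-24,-0.02,0,0,0.2,0,0,-34,-0.024,0,0,0.2,0,0,-41,-0.024,0,0,0.2,0,0,-45,-0.024,0,0,0.2,0,0,-48,-0.024,0,0,0.2,0,0,-50,-0.024,0,0,0.2,0,0,-50,-0.024,0,0,0.2],
)

```text
clock: 13.3
position: [0.5303, -0.3176, 0.0168]
orientation: [179.7, 20.1, 3.0]
ft_force: [-0.4, 0.5, -1.3]
width: 0.403
```

```bash
python3 - <<'E'
from h import *
s=monitor.read_state();print(s["position"],s["ft_force"],s["orientation"],s["width"])
im=cams.read_camera("side");a=im[140:230,330:450,::-1].copy();a=cv2.resize(a,None,fx=6,fy=6,interpolation=2)
cv2.imwrite("pics/side9.png",a)
E
```

```text
[ 0.53028648 -0.31759535  0.01676331] [-0.35956999  0.47570586 -1.31180135] [179.73954381  20.09499134   3.01695327] 0.4026684139588342
```

View pics/side9.png

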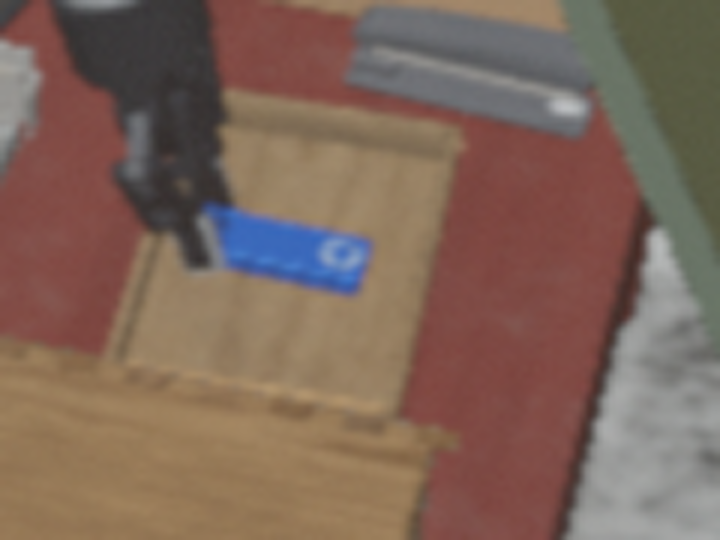

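>>> play_rows(
  plan=[0,0,-2,0,0,0,0.2,0,0,-3,0,0,0,0.2,0,0,-4,0,0,0,0.2,0,0,-5,0,0,0,0.2,0,0,-6,0,0,0,0.2,0,0,-7,0,0,0,0.2,0,0,-7,0,0,0,0.2,0,0,-7,0,0,0,0.2],
)

```text
clock: 14.15
position: [0.5302, -0.3175, 0.0098]
orientation: [179.7, 20.1, 3.0]
ft_force: [-0.5, 0.4, -1.8]
width: 0.403
```

>>> play_rows(
  plan=[0,0,-1,0,0,0,0.2,0,0,-1,0,0,0,0.2,0,0,-2,0,0,0,0.2,0,0,-2,0,0,0,0.2,0,0,-2.5,0,0,0,0.2,0,0,-2.5,0,0,0,0.2,0,0,-2.5,0,0,0,0.2,0,0,-2.5,0,0,0,0.2],
)

```text
clock: 14.95
position: [0.5303, -0.3175, 0.0074]
orientation: [179.7, 20.1, 3.0]
ft_force: [0.8, -0.2, -0.6]
width: 0.405
```

```bash
python3 - <<'E'
from h import *
s=monitor.read_state();print(s["position"],s["ft_force"],s["orientation"],s["width"])
im=cams.read_camera("side");a=im[155:200,345:405,::-1].copy();a=cv2.resize(a,None,fx=12,fy=12,interpolation=2)
cv2.imwrite("pics/side10.png",a)
E
```

```text
[ 0.53028186 -0.31754804  0.00735838] [ 0.77239225 -0.19621737 -0.6484546 ] [179.7371737   20.09209239   3.02191322] 0.4051033999056296
```

View pics/side10.png

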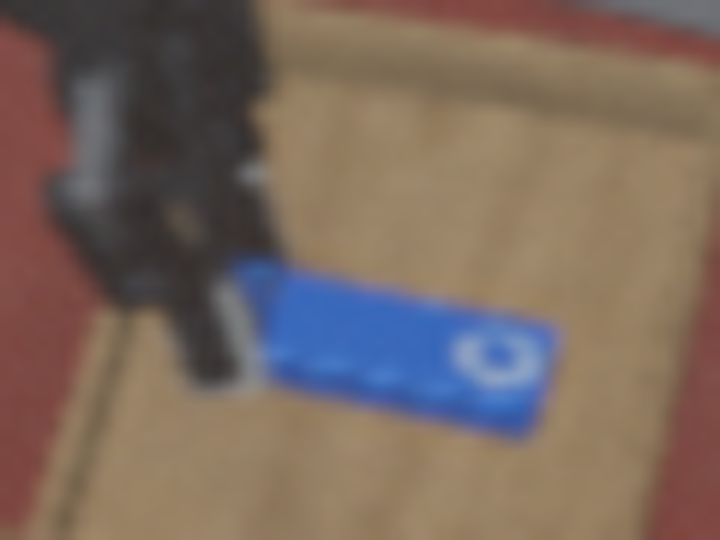

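>>> play_rows(
  plan=[0,0,0,0,0,0,0.4,0,0,0,0,0,0,0.43,0,0,0,0,0,0,0.46,0,0,0,0,0,0,0.5,0,0,0,0,0,0,0.58,0,0,0,0,0,0,0.65,0,0,0,0,0,0,0.7,0,0,0,0,0,0,0.7],
  newtons=20,
)

```text
clock: 15.8
position: [0.5302, -0.3175, 0.0073]
orientation: [179.7, 20.1, 3.0]
ft_force: [-0.1, -0.5, -0.2]
width: 0.698
```

>>> play_rows(
  plan=[2,0,5,0,0,0,0.7,6,0,15,0,0,0,0.7,12,0,30,0,0,0,0.7,20,0,50,0,0,0,0.7,28,0,75,0,0,0,0.7,36,0,105,0,0,0,0.7,40,0,135,0,0,0,0.7,40,0,165,0,0,0,0.7],
)

```text
clock: 16.6
position: [0.5711, -0.3174, 0.1745]
orientation: [179.7, 20.0, 3.0]
ft_force: [-0.1, -0.6, 0.2]
width: 0.702
```

```bash
python3 - <<'E'
from h import *
s=monitor.read_state();print(s["position"],s["ft_force"],s["orientation"],s["width"])
im=cams.read_camera("side");a=im[140:400,270:450,::-1].copy();a=cv2.resize(a,None,fx=2.3,fy=2.3,interpolation=2)
cv2.imwrite("pics/side11.png",a)
a=im[150:200,345:415,::-1].copy();a=cv2.resize(a,None,fx=10,fy=10,interpolation=2)
pts=np.array([[x,y,z] for x in(-.0475,.0475) for y in(-.018,.018) for z in(0,.012)])
P=pts@R.from_euler("z",3,degrees=True).as_matrix().T+[.490,-.3195,.004]
draw(a,"side",P,np.array((345,150)),10)
cv2.imwrite("pics/side12.png",a)
E
```

```text
[ 0.57109558 -0.31741723  0.17447397] [-0.0803767  -0.6354048   0.20602316] [179.70271639  20.00604899   3.03730874] 0.7016286528545417
```

View pics/side11.png

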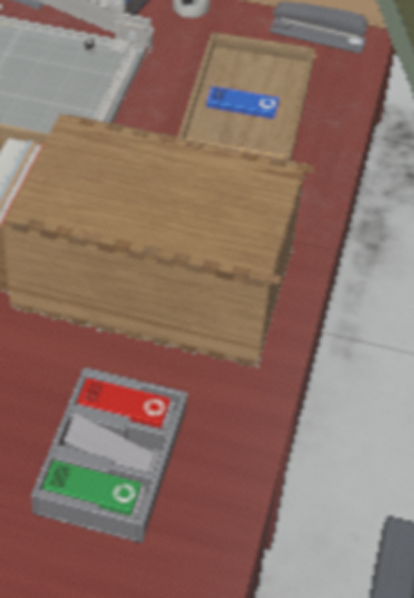

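View pics/side12.png

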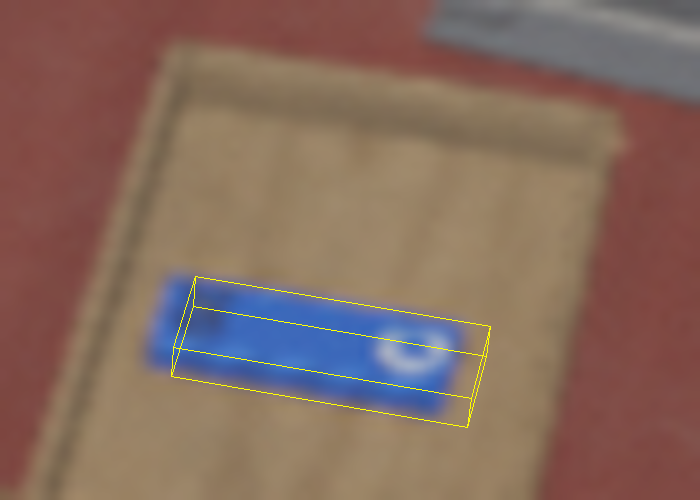

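The blue cartridge lies flat in the tray with its ring up and clear of the walls. Red and green are still flush and the gripper is clear.

```bash
python3 - <<'E'
from bench import robot
print(robot.sign_off())
E
```

```text
the job is handed in; nothing more can be done
None
```

The blue cartridge is in the wooden tray, flat and right side up. I handed the job in at about 16.7 s on the robot's clock; no verdict is reported.

- **Tipping and lifting:** I pressed the ringed end down with the shut fingers until it hit its stop, with 37 N vertically at the wrist. I then pinched the raised end at 60 N and lifted it straight up and over the card index box.
- **Laying down:** I tilted the hand by 0.35 rad to level the cartridge and lowered it until the wrist force showed the floor carrying part of its weight. I then released it and backed the hand off.
- **Last checks:** The final side-camera picture shows blue flat and ring up, clear of the tray walls. Red and green look flush in their bays. The arm was clear of everything, with the wrist force near zero.
- **What disagreed:** Blue lies about 8 mm farther out in x than I had predicted from the grip. It is still well inside the tray.
- **What I didn't measure:** I judged red and green by eye in that picture and did not measure their final tilt or shift. I took no last picture from the top camera, because the arm was in its way over the tray earlier.

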